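# Tuck the flap of the recipe-card box under its lip

### The arm

A 6-joint arm with a two-finger parallel gripper is mounted at the origin on a cart in front of the work surface, level with it; the furniture and walls round the work are solid. World frame = base frame: x ahead of the robot, y to its left, z up, the work surface at z = 0. Lengths are in m, angles in rad, forces in N, time in s.
With the tool pointing down it reaches from about 0.25 to 0.775 m from the base axis. Payload 8.9 kg.
Tool frame: the origin (TCP) lies at the very end of the fingers, on their centre line; the grasp point (between the pads) lies 19 mm behind it (env.grip_point_offset is the z of the grasp point in the tool frame, in m); z points along the fingers, y is the line along which they close (so a half turn about z gives the same grasp; the last joint's range is limited). The gripper opens to 85 mm and grips with 20 to 120 N. Pads are 22 mm wide; open, the fingers measure 114 mm over their backs; the gripper's body (76 mm by 85 mm) begins 54 mm behind the grasp point. The pads swing forward as they close: fully open they stand 13 mm farther back than shut.
Start: joints at [-1.343, 0.291, -0.153, 1.127, 0, 1.431], TCP at [0.188, -0.49, 0.231] pointing down, gripper open.
Joint ranges: [-2.52, 2.52], [-0.91, 1.74], [-1.3, 1.37], [-1.96, 2.02], [-1.52, 1.47], [-3.14, 3.14]. Speed limits (rad/s): [2.22, 2.22, 2.79, 3.14, 3.14, 3.14].

### API

Orientations are given as a unit quaternion [x, y, z, w].
In Python, from rig import env, grab_frame gives the robot as it stands.
- The arm moves only by the tool play_rows, never from a script. Its argument "motion" is a list of rows, each a list of 7 numbers: the shift along the tool's x, y, z in mm, then the turn, a rotation vector about the tool's x, y, z in degrees, then the gripper command: -1 is shut, 1 is fully open, values between are in proportion. In form: [[tx, ty, tz, wx, wy, wz, jaw], ...]. A call has 1 to 20 rows; each row shifts and turns the commanded pose from where the row before left it, along the tool's axes as they then stand; what a row does not reach is not made up. A row lasts 1/10 s, in which the tool goes at most 50 mm and 8.59 degrees, less where a joint would pass 70% of its speed; a pose out of reach is approached as far as the arm can. A call is refused whole if a number of a shift passes 50 or a number of a turn 8.59, either way. A call with a gripper value outside its range is refused whole. The fingers move at their own pace and stop on an object; "force" is the grip in N (left out, the last holds). Time passes only in rows, so rows that do not move let the fingers close. It gives the time, the measured TCP pose, the force, the opening and the grip force at its end, in the units of the state.
- env.read_state(): the state, without advancing time (a new reading comes with each control period).
- grab_frame(name): name is "scene" or "top" or "wrist"; returns a dict with "image" (420x560x3 uint8, red, green, blue), "fovy" (degrees; the focal length in pixels is half the picture's height over the tangent of half this angle, whatever the lens; pixels are square), "cx", "cy" (the principal point, pixels), "R" (3x3) and "t" (3): a world point X has camera coordinates R X + t. Camera axes: x right, y down, z forward; pixel columns grow to the right and rows downward; lengths in m; the calibration is good to about 2 mm. The wrist camera is an equidistant fisheye: a pixel r from the principal point sees the ray r / f radians off the axis. A picture is of the moment at which its call begins. There is no depth.
- env.finish_job(): hands the job in; it is judged then, once.
The state is a dict: "time_s": time; "qpos": joint angles; "qvel": joint speeds; "effort": joint torques, N m; "tool_pos": TCP position; "tool_rot": TCP orientation; "force": force on the tool from outside, world axes, zero at the start; "torque": the same for the moment, N m; "width": finger opening in m; "grasp_force": force on a finger pad.
Only numpy, scipy, OpenCV 4.12 (cv2) and the standard library are available. Lean on these libraries where they do the work, as an engineer would, in place of code of your own. Each camera call takes 0.05 s, during which the arm holds its last target. There are 200 camera calls.

### The job

The bamboo recipe-card box has been left open. Fold its white hinged flap over with the fingertips, picking nothing up, and press it down, then push it along by its red ridge until its free edge is fully home beneath the dark steel lip, and let go so that the lip holds it shut. Do not lift, tip or shove the box, and leave the mug, the spice jar and the tin where they stand.

Things in the scene. Friction and masses are not known exactly. Their poses are not given: they have to be found in the camera images.
- card_box: Open bamboo box of recipe cards, 150 (x) by 130 (y) by 60 mm high, 1.6 kg, loose on the worktop. Origin: centre of its underside; z up. Box +x edge: the flap's hinge rod, axis along y at x = 64 mm minus flap_slide, z = 64 mm; steel plates at its ends (y = +-60 mm) reach up to z = 73 mm. Box -x edge, towards the robot: the dark steel lip.
- flap (a joint): Angle q of the white flap, rad: 0 = flat over the box, pi/2 = upright, stop at 1.7. From the hinge it points along (-cos q, 0, sin q) in the box frame. Stiff panel 108 mm wide, 4 mm thick, hinge axis at mid-thickness. A weak spring with friction lifts it towards 1.25 rad (0.1 N m holds it flat): let go, it pops up unless the lip holds it (then it reads about 0.03).
- flap_slide (a joint): How far flap and hinge rod have slid in their slots towards the lip (box -x), m: 0 = back, 0.016 = fully home; about 2.5 N of friction, stays where left. At 0 the flat flap's edge is 4 mm short of the lip and folds down freely; slid over 4 mm before it is flat, it lands on top of the lip and must be pushed back first. Fully home, the edge is 12 mm under the lip.
- flap_edge (a point): Middle of the flap's free edge, at mid-thickness, 118 mm from the hinge axis.
- ridge (a point): Middle of the top of the red finger ridge on the flap's outer (upper) face: a bar 6 mm thick, 50 mm long along y, standing 6.5 mm above the panel, 93 mm from the hinge axis. A fingertip set on the panel on the hinge side of it can push it towards the lip.
- lip_edge (a point): Middle of the lip's overhanging edge, on its underside: box frame x = -58, z = 69.5 mm. The lip is a shelf 4 mm thick and 116 mm wide that overhangs from x = -78 to -58 mm; its top is at z = 73.5 mm. Between the flat flap's top and the lip's underside is a gap of 3.5 mm.
- mug: Bystander: small green and white mug, 64 x 89 x 48 mm; origin at the centre of its underside.
- spice_jar: Bystander: spice jar with red cap, 45 mm across, 106 mm high; origin at the centre of its underside.
- tomato_tin: Bystander: short tin with a blue, white and red label, 75 mm across, 58 mm high; origin at the centre of its underside.

How it is judged:
By the outcome, as a careful person would: the job done as asked, in the order asked, and still so for the second after the job is handed in, with the robot touching nothing.
It also fails if it takes over 40 s, if anything falls off the work surface, if the arm or the gripper's body presses on something with over 40 N, if the wrist force passes 120 N, or if a joint passes its speed limit or range.

## Working session

There is one attempt and no reset: what is moved stays moved. The work goes in short steps, Python scripts to look and compute and a tool call to move; the robot and the scene stay as the last step left them, time stands still between calls to the robot, and variables do not carry over. Pictures are saved under pics/ and viewed, at most 10 in all, crops included, and the job is handed in when it is done.

Besides the shell and the picture viewer there is one more tool, called after "Emit:" as name(argument=value, ...) on one line, values as JSON. play_rows: Moves the arm, as the interface text tells. Its arguments: {"type":"object","properties":{"motion":{"type":"array","items":{"type":"array","items":{"type":"number"}}},"force":{"type":"number"}},"required":["motion"]}

```bash
mkdir -p pics; python3 - <<'E'
from rig import env, grab_frame
import cv2,pickle,numpy as np
d={}
for n in("scene","top"):
    f=grab_frame(n); d[n]=f
    cv2.imwrite(f"pics/{n}0.png",cv2.resize(f["image"][:,:,::-1],(800,600),interpolation=cv2.INTER_CUBIC))
    print(n,f["fovy"],f["cx"],f["cy"],np.round(f["R"],3).tolist(),np.round(f["t"],3))
pickle.dump(d,open("f0.pkl","wb"))
s=env.read_state();print(s["time_s"],s["tool_pos"],s["tool_rot"],s["width"],s["force"])
E
```

```text
scene 53.686282007469316 281.06381869392754 199.39280659828634 [[0.839, -0.545, -0.005], [-0.361, -0.548, -0.754], [0.408, 0.634, -0.657]] [-0.426  0.341  0.587]
top 42.79996539759739 286.3490215818446 208.29683314323034 [[0.029, -0.999, -0.015], [-0.997, -0.027, -0.067], [0.066, 0.017, -0.998]] [0.096 0.556 1.466]
0.1 [ 0.18818791 -0.48971733  0.2308163 ] [ 9.83230156e-01  1.82368147e-01 -2.99293789e-05 -5.64931142e-04] 0.08533938915267157 [ 0.40671113 -0.20429569 -0.10511195]
```

View pics/scene0.png

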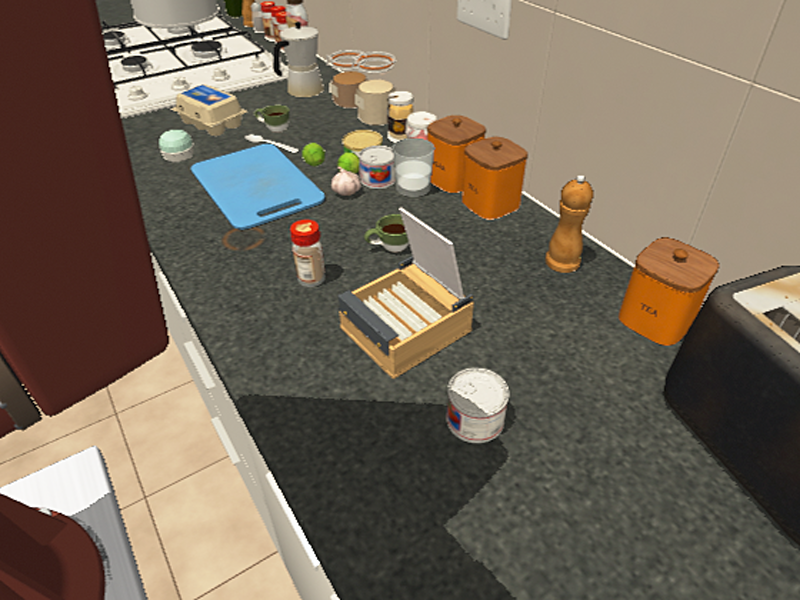

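View pics/top0.png

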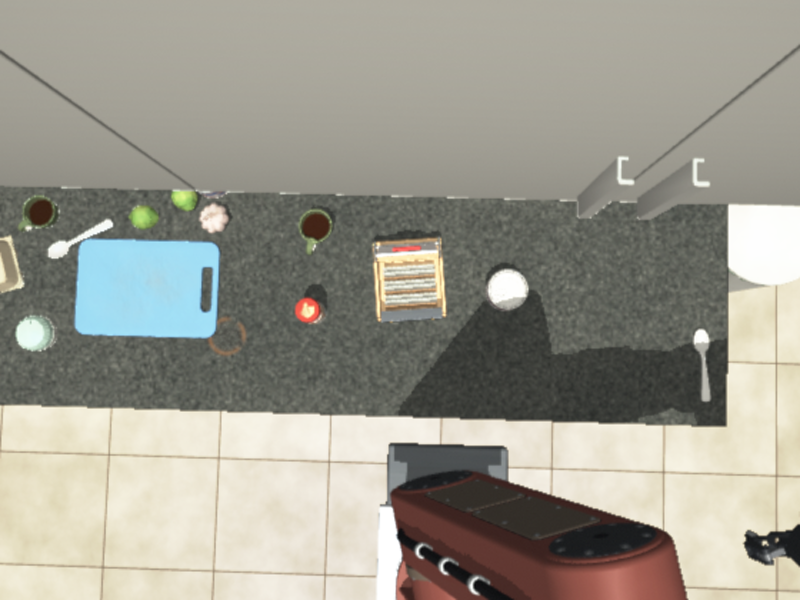

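The scene view shows the open box at (405,320), flap upright at (435,250), with the jar at (307,255), the mug at (392,232) and the tin at (477,405). In the top view the box spans about (375–445, 238–322), with the lip at the bottom (towards the robot). I'll enlarge both.

```bash
python3 - <<'E'
import cv2,pickle
d=pickle.load(open("f0.pkl","rb"))
a=d["top"]["image"][155:235,250:325,::-1]; cv2.imwrite("pics/topc.png",cv2.resize(a,None,fx=7,fy=7,interpolation=cv2.INTER_CUBIC))
a=d["scene"]["image"][140:265,225:340,::-1]; cv2.imwrite("pics/scenec.png",cv2.resize(a,None,fx=4.8,fy=4.8,interpolation=cv2.INTER_CUBIC))
E
```

```text
(no output)
```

View pics/topc.png

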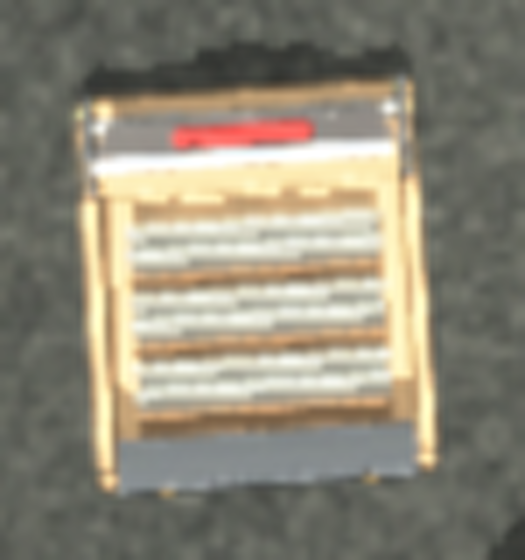

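View pics/scenec.png

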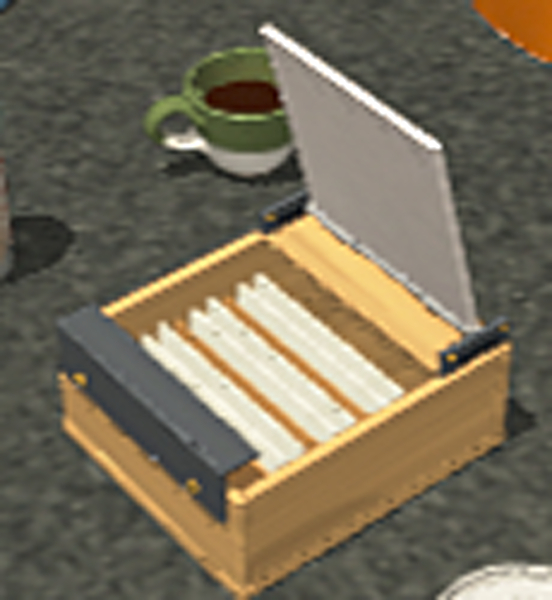

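```bash
cat > h.py <<'E'
import numpy as np
def proj(f,X):
    fl=210/np.tan(np.radians(f["fovy"])/2); c=X@np.array(f["R"]).T+f["t"]
    return np.c_[f["cx"]+fl*c[:,0]/c[:,2],f["cy"]+fl*c[:,1]/c[:,2]]
def ray(f,u,v,z):
    fl=210/np.tan(np.radians(f["fovy"])/2);R=np.array(f["R"]);o=-R.T@f["t"]
    d=R.T@[(u-f["cx"])/fl,(v-f["cy"])/fl,1]; return o+d*(z-o[2])/d[2]
def box2w(p,X):
    c,s=np.cos(p[2]),np.sin(p[2]);X=np.atleast_2d(X)
    return np.c_[p[0]+c*X[:,0]-s*X[:,1],p[1]+s*X[:,0]+c*X[:,1],X[:,2]]
E
python3 - <<'E'
import pickle,numpy as np
from scipy.optimize import least_squares
from h import *
d=pickle.load(open("f0.pkl","rb"))
T=[((-75,65,60),105,488),((-75,-65,60),432,466),((75,-65,60),410,80),((75,65,60),78,103),((-58,58,73.5),118,440),((-58,-58,73.5),412,428)]
S=[((-75,-65,0),245,597),((-75,-65,60),240,500),((75,-65,60),510,345),((75,-65,0),503,440),((-75,65,0),68,425),((-78,58,73.5),62,325),((-58,58,73.5),95,305),((-58,-58,73.5),260,455)]
def edge(q,y,s=0,r=.118): return [.064-s-r*np.cos(q),y,.064+r*np.sin(q)]
def res(p):
    r=[]
    for n,L,o,k,fl in(("top",T,(250,155),7,[(54,95,165),(-54,392,143)]),("scene",S,(225,140),4.8,[(54,265,30),(-54,437,148)])):
        X=[np.array(a[0])/1e3 for a in L]+[edge(p[3],y/1e3) for y,_,_ in fl]
        uv=[(a[1]/k+o[0],a[2]/k+o[1]) for a in L]+[(u/k+o[0],v/k+o[1]) for _,u,v in fl]
        r.append((proj(d[n],box2w(p,np.array(X)))-uv))
    return np.vstack(r).ravel()
s=least_squares(res,[.5,0,0,1.25],loss="soft_l1")
print(s.x,np.degrees(s.x[2])); print(np.round(s.fun.reshape(-1,2),1).tolist())
p=s.x
for n,X in dict(edge=edge(p[3],0),hinge=(.064,0,.064),ridge_flat=(-.029,0,.0725),lip=(-.058,0,.0695)).items(): print(n,np.round(box2w(p,X)[0],4))
for n,u,v,z in(("jar",308,310,.1),("tin",507,288,.058),("mug",315,227,.048)): print(n,ray(d["top"],u*.7,v*.7,z))
for u,v in((0,187),(400,195),(600,205)): print("wall",ray(d["top"],u*.7,v*.7,0))
E
```

```text
[0.58704655 0.11033394 0.10025182 1.30778382] 5.744006141153153
[[-0.3, -0.7], [1.2, -1.0], [0.2, -1.1], [-0.3, -0.8], [-0.3, -0.5], [1.1, -2.0], [-0.1, -0.1], [0.8, -0.1], [-1.0, 1.7], [-0.5, 1.3], [0.6, -0.3], [-0.0, 0.3], [-1.2, 1.3], [-1.8, -0.7], [-0.7, -0.6], [0.0, -0.4], [-0.6, -0.7], [0.1, 0.2]]
edge [0.6202 0.1137 0.1779]
hinge [0.6507 0.1167 0.064 ]
ridge_flat [0.5582 0.1074 0.0725]
lip [0.5293 0.1045 0.0695]
jar [0.51937601 0.29462656 0.1       ]
tin [ 0.57332152 -0.07373368  0.058     ]
mug [0.68141548 0.29490008 0.048     ]
wall [0.75309361 0.93615194 0.        ]
wall [0.75729027 0.13530975 0.        ]
wall [ 0.74739023 -0.25996742  0.        ]
```

Emit:
play_rows(motion=[[0,0,0,0,0,7.65,-1],[0,0,0,0,0,7.65,-1],[30,-31,0,0,0,0,-1],[30,-31,0,0,0,0,-1],[30,-31,0,0,0,0,-1],[30,-31,0,0,0,0,-1],[30,-31,0,0,0,0,-1],[30,-31,0,0,0,0,-1],[30,-31,0,0,0,0,-1],[30,-31,0,0,0,0,-1],[30,-31,0,0,0,0,-1],[30,-31,0,0,0,0,-1],[30,-31,0,0,0,0,-1],[30,-31,0,0,0,0,-1],[30,-31,0,0,0,0,-1],[30,-31,0,0,0,0,-1],[30,-31,0,0,0,0,-1],[30,-31,0,0,0,0,-1],[30,-31,0,0,0,0,-1],[30,-31,0,0,0,0,-1]])

```text
time_s: 2.1
tool_pos: [0.6707, 0.1205, 0.2308]
tool_rot: [0.999, 0.05, -0.0, 0.0]
force: [1.0, -1.2, 0.4]
width: 0.0001
grasp_force: 0.0
```

```bash
cat >> h.py <<'E'
P=np.array([0.58705,0.11033,0.10025])
def show(tag=None,cam="scene",crop=(100,300,180,400),k=2.5):
    import cv2; from rig import env,grab_frame
    if tag:
        f=grab_frame(cam);a,b,c,d=crop
        cv2.imwrite(f"pics/{tag}.png",cv2.resize(f["image"][a:b,c:d,::-1],None,fx=k,fy=k,interpolation=cv2.INTER_CUBIC))
    s=env.read_state();t=np.array(s["tool_pos"])-[P[0],P[1],0];c,q=np.cos(P[2]),np.sin(P[2])
    F=s["force"]
    print("t",round(s["time_s"],2),"box",np.round([c*t[0]+q*t[1],-q*t[0]+c*t[1],t[2]],4),"rot",np.round(s["tool_rot"],3),"Fbox",np.round([c*F[0]+q*F[1],-q*F[0]+c*F[1],F[2]],2),"w",round(s["width"],4))
E
python3 -c "
from h import *;show('a1')"
```

```text
t 2.15 box [0.0873 0.0065 0.2294] rot [ 0.999  0.051  0.    -0.001] Fbox [-5.93  2.73 -1.3 ] w 0.0001
```

View pics/a1.png

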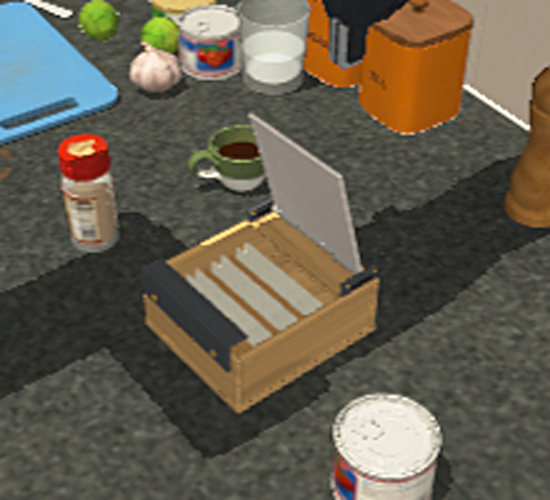

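The fingers are at (345,40), above and behind the flap, which still stands; I'll lower them behind it and close in on its outer face.

Emit:
play_rows(motion=[[0,2,20,0,0,0,-1],[0,2,25,0,0,0,-1],[0,2,25,0,0,0,-1],[0,0,22,0,0,0,-1],[0,0,0,0,0,0,-1],[-6,0,0,0,0,0,-1],[-6,0,0,0,0,0,-1],[-6,0,0,0,0,0,-1],[0,0,0,0,0,0,-1]])

```text
time_s: 3.05
tool_pos: [0.6523, 0.1112, 0.1405]
tool_rot: [0.999, 0.05, 0.001, 0.0]
force: [0.8, 0.4, 0.8]
width: -0.0001
grasp_force: 0.0
```

```bash
python3 - <<'E'
from h import *;show('a2')
# planned arc: corner at r=75
for q in np.arange(1.35,-0.01,-.1): print(round(q,2),np.round([64-75*np.cos(q)+2*np.sin(q)+11,64+75*np.sin(q)+2*np.cos(q)],1))
E
```

```text
t 3.1 box [ 0.0654 -0.0057  0.1404] rot [0.999 0.05  0.001 0.   ] Fbox [ 0.11 -0.32  0.24] w -0.0
1.35 [ 60.5 137.6]
1.25 [ 53.2 135.8]
1.15 [ 46.2 133.3]
1.05 [ 39.4 130.1]
0.95 [ 33.  126.2]
0.85 [ 27.  121.7]
0.75 [ 21.5 116.6]
0.65 [ 16.5 111. ]
0.55 [ 12.1 104.9]
0.45 [ 8.3 98.4]
0.35 [ 5.2 91.6]
0.25 [ 2.8 84.5]
0.15 [ 1.1 77.2]
0.05 [ 0.2 69.7]
```

View pics/a2.png

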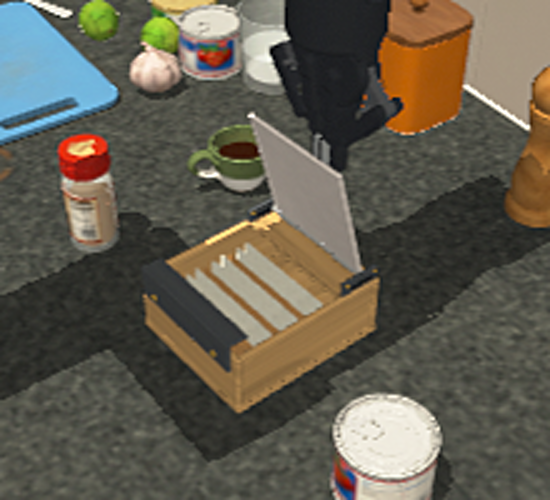

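The fingertips are just behind the flap's outer face at about (325,150), box frame x 65, z 140 mm; next I follow the hinge arc to about q = 0.55.

Emit:
play_rows(motion=[[-5,-5,3,0,0,0,-1],[-7,0,2,0,0,0,-1],[-7,0,2.5,0,0,0,-1],[-7,0,3,0,0,0,-1],[-6.4,0,4,0,0,0,-1],[-6,0,4.5,0,0,0,-1],[-5.5,0,5,0,0,0,-1],[-5,0,5.6,0,0,0,-1],[-4.4,0,6,0,0,0,-1],[0,0,0,0,0,0,-1],[0,0,0,0,0,0,-1]])

```text
time_s: 4.2
tool_pos: [0.5991, 0.1108, 0.1035]
tool_rot: [0.999, 0.05, -0.0, 0.0]
force: [1.2, 0.4, 1.0]
width: -0.0002
grasp_force: 0.0
```

```bash
python3 -c "
from h import *;show('a3')"
```

```text
t 4.25 box [ 0.0123 -0.0007  0.1037] rot [ 0.999  0.05   0.    -0.   ] Fbox [ 0.27 -0.19  0.02] w -0.0001
```

View pics/a3.png

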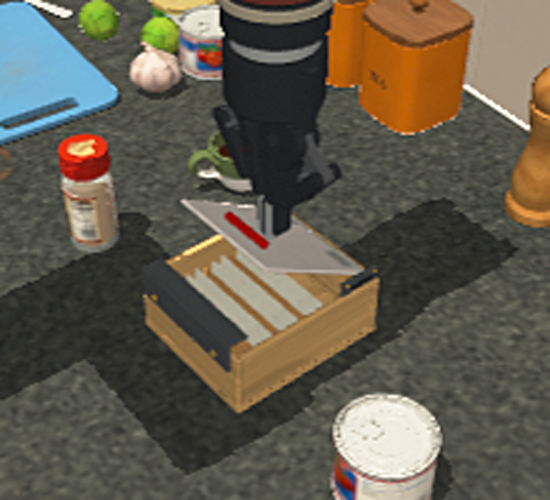

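The flap is partly folded, with the red ridge at (247,230) just ahead of the fingertips, which are on its hinge side. I'll continue the arc down until nearly flat.

Emit:
play_rows(motion=[[-4,0,5.3,0,0,0,-1],[-3,0,6.8,0,0,0,-1],[-2.4,0,7,0,0,0,-1],[-1.5,0,7,0,0,0,-1],[-0.5,0,6,0,0,0,-1],[0,0,2,0,0,0,-1],[0,0,0,0,0,0,-1],[0,0,0,0,0,0,-1]])

```text
time_s: 5.05
tool_pos: [0.5878, 0.1097, 0.0696]
tool_rot: [0.999, 0.05, -0.0, -0.0]
force: [-0.5, 0.0, 0.4]
width: 0.0001
grasp_force: 0.2
```

```bash
python3 -c "
from h import *;show()"
```

```text
t 5.05 box [ 0.0007 -0.0007  0.0696] rot [ 0.999  0.05  -0.    -0.   ] Fbox [-0.5   0.08  0.4 ] w 0.0001
```

Emit:
play_rows(motion=[[0,0,1,0,0,0,-1],[0,0,1,0,0,0,-1],[0,0,1,0,0,0,-1],[0,0,0,0,0,0,-1],[0,0,0,0,0,0,-1]])

```text
time_s: 5.55
tool_pos: [0.5879, 0.1097, 0.0666]
tool_rot: [0.999, 0.05, 0.0, -0.0]
force: [0.2, -0.3, 0.6]
width: 0.0002
grasp_force: 0.2
```

Emit:
play_rows(motion=[[0,0,0.7,0,0,0,-1],[0,0,0,0,0,0,-1],[0,0,0,0,0,0,-1]])

```text
time_s: 5.85
tool_pos: [0.5879, 0.1097, 0.066]
tool_rot: [0.999, 0.05, 0.0, -0.0]
force: [-0.5, 0.3, 0.8]
width: -0.0001
grasp_force: 0.6
```

Emit:
play_rows(motion=[[0,0,0.5,0,0,0,-1],[0,0,0,0,0,0,-1],[0,0,0,0,0,0,-1]])

```text
time_s: 6.15
tool_pos: [0.5879, 0.1097, 0.0656]
tool_rot: [0.999, 0.05, 0.0, 0.0]
force: [-1.1, 0.1, 3.4]
width: -0.0
grasp_force: 1.8
```

Emit:
play_rows(motion=[[0,0,0.4,0,0,0,-1],[0,0,0,0,0,0,-1],[0,0,0,0,0,0,-1]])

```text
time_s: 6.45
tool_pos: [0.5879, 0.1097, 0.0652]
tool_rot: [0.999, 0.05, 0.0, 0.0]
force: [-0.9, 0.4, 5.3]
width: 0.0
grasp_force: 2.8
```

Flat contact came at z = 66 mm, as expected, with a 5 N press. Next I slide to the ridge.

Emit:
play_rows(motion=[[-3,0,0,0,0,0,-1],[-3,0,0,0,0,0,-1],[-3,0,0,0,0,0,-1],[-3,0,0,0,0,0,-1],[0,0,0,0,0,0,-1],[0,0,0,0,0,0,-1]])

```text
time_s: 7.05
tool_pos: [0.5756, 0.1085, 0.0652]
tool_rot: [0.999, 0.05, 0.0, -0.0]
force: [0.3, 0.5, 6.4]
width: 0.0001
grasp_force: 3.1
```

```bash
python3 -c "
from h import *;show('a4','top',(155,235,250,325),7)"
```

```text
t 7.1 box [-0.0116 -0.0007  0.0652] rot [ 0.999  0.05  -0.    -0.   ] Fbox [ 0.87 -0.64  5.9 ] w 0.0002
```

Emit:
play_rows(motion=[[-1.5,0,0,0,0,0,-1],[-1.5,0,0,0,0,0,-1],[0,0,0,0,0,0,-1],[0,0,0,0,0,0,-1]])

```text
time_s: 7.5
tool_pos: [0.5729, 0.1082, 0.0652]
tool_rot: [0.999, 0.05, 0.0, -0.0]
force: [1.9, 0.6, 5.6]
width: 0.0001
grasp_force: 2.9
```

Emit:
play_rows(motion=[[-1.5,0,0,0,0,0,-1],[-1.5,0,0,0,0,0,-1],[0,0,0,0,0,0,-1],[0,0,0,0,0,0,-1]])

```text
time_s: 7.9
tool_pos: [0.5702, 0.1079, 0.0652]
tool_rot: [0.999, 0.05, 0.0, 0.0]
force: [3.3, 0.3, 6.0]
width: -0.0002
grasp_force: 2.7
```

Emit:
play_rows(motion=[[-2,0,0,0,0,0,-1],[-2,0,0,0,0,0,-1],[-2,0,0,0,0,0,-1],[0,0,0,0,0,0,-1],[0,0,0,0,0,0,-1]])

```text
time_s: 8.4
tool_pos: [0.5638, 0.1072, 0.0651]
tool_rot: [0.999, 0.05, -0.0, 0.0]
force: [3.4, 1.1, 5.9]
width: -0.0003
grasp_force: 2.7
```

Emit:
play_rows(motion=[[-1.5,0,0,0,0,0,-1],[-1.5,0,0,0,0,0,-1],[0,0,0,0,0,0,-1],[0,0,0,0,0,0,-1]])

```text
time_s: 8.8
tool_pos: [0.5607, 0.107, 0.065]
tool_rot: [0.999, 0.05, -0.0, 0.0]
force: [3.3, -0.2, 5.9]
width: 0.0003
grasp_force: 2.6
```

```bash
python3 -c "
from h import *;show('a5','top',(155,235,250,325),7)
import cv2
cv2.imwrite('pics/a45.png',np.hstack([cv2.imread('pics/a4.png')[:,:390],cv2.imread('pics/a5.png')[:,:390]]))"
```

```text
t 8.85 box [-0.0265 -0.0007  0.065 ] rot [ 0.999  0.05  -0.     0.   ] Fbox [ 2.85 -0.52  5.61] w 0.0001
```

View pics/a5.png

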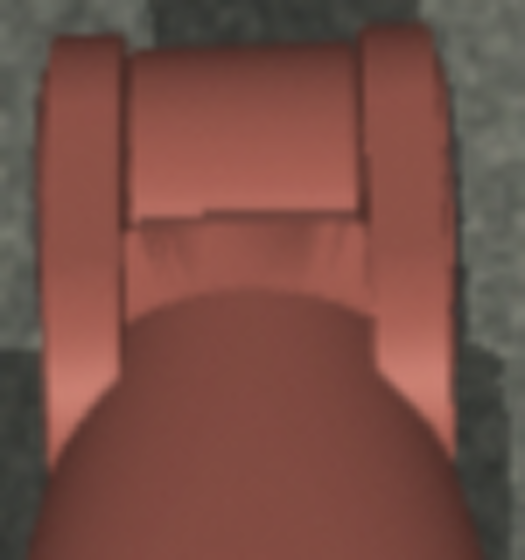

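The top view shows only the arm, so I'll go by force in small steps.

Emit:
play_rows(motion=[[-1,0,0,0,0,0,-1],[-1,0,0,0,0,0,-1],[0,0,0,0,0,0,-1],[0,0,0,0,0,0,-1]])

```text
time_s: 9.25
tool_pos: [0.5588, 0.1068, 0.065]
tool_rot: [0.999, 0.05, -0.0, 0.0]
force: [3.3, 0.8, 4.7]
width: 0.0
grasp_force: 2.6
```

Emit:
play_rows(motion=[[-1,0,0,0,0,0,-1],[0,0,0,0,0,0,-1],[0,0,0,0,0,0,-1]])

```text
time_s: 9.55
tool_pos: [0.5578, 0.1067, 0.065]
tool_rot: [0.999, 0.05, -0.0, 0.0]
force: [2.7, -0.8, 5.3]
width: 0.0
grasp_force: 2.5
```

Emit:
play_rows(motion=[[-0.7,0,0,0,0,0,-1],[0,0,0,0,0,0,-1],[0,0,0,0,0,0,-1]])

```text
time_s: 9.85
tool_pos: [0.5573, 0.1066, 0.065]
tool_rot: [0.999, 0.05, -0.0, 0.0]
force: [3.8, 0.3, 5.0]
width: -0.0003
grasp_force: 2.4
```

Emit:
play_rows(motion=[[-0.7,0,0,0,0,0,-1],[0,0,0,0,0,0,-1],[0,0,0,0,0,0,-1]])

```text
time_s: 10.15
tool_pos: [0.5568, 0.1066, 0.0651]
tool_rot: [0.999, 0.05, 0.0, 0.0]
force: [4.9, 0.2, 4.1]
width: -0.0001
grasp_force: 3.3
```

Emit:
play_rows(motion=[[-0.5,0,0,0,0,0,-1],[0,0,0,0,0,0,-1],[0,0,0,0,0,0,-1]])

```text
time_s: 10.45
tool_pos: [0.5568, 0.1066, 0.0652]
tool_rot: [0.999, 0.05, 0.001, -0.0]
force: [6.4, 1.0, 3.4]
width: -0.0002
grasp_force: 3.7
```

```bash
python3 -c "
from h import *;show('a6',crop=(140,280,220,360),k=4)"
```

```text
t 10.5 box [-0.0305 -0.0007  0.0652] rot [ 0.999  0.05   0.001 -0.   ] Fbox [6.28 0.22 3.76] w -0.0001
```

View pics/a6.png

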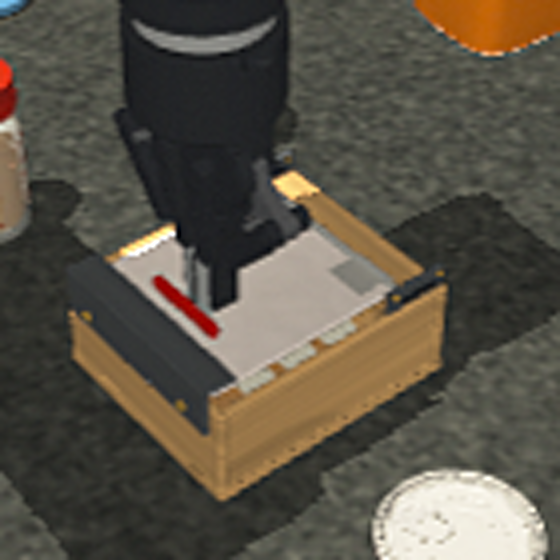

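The flap is flat with its edge under the lip and the ridge at (185,305). The tool stopped at box x −30.5 mm (−31 expected) while the force rose, so it is home, and the box corner at (225,500) hasn't moved. I'll ease off and lift away.

Emit:
play_rows(motion=[[0.3,0,0,0,0,0,-1],[0,0,-0.6,0,0,0,-1],[0.3,0,-1,0,0,0,-1],[0,0,-2,0,0,0,-1],[0,0,-4,0,0,0,-1],[0,0,-10,0,0,0,-1],[0,0,-20,0,0,0,-1],[0,0,-30,0,0,0,-1],[0,0,-30,0,0,0,-1],[0,30,-20,0,0,0,-1],[0,40,0,0,0,0,-1],[0,40,0,0,0,0,-1],[0,40,0,0,0,0,-1],[-20,40,0,0,0,0,-1],[-20,40,0,0,0,0,-1],[-20,40,0,0,0,0,-1],[-20,40,0,0,0,0,-1],[-20,30,0,0,0,0,-1],[0,0,0,0,0,0,-1],[0,0,0,0,0,0,-1]])

```text
time_s: 12.5
tool_pos: [0.4896, -0.2414, 0.1821]
tool_rot: [0.999, 0.049, -0.001, -0.001]
force: [0.3, 0.2, 0.6]
width: 0.0002
grasp_force: 0.0
```

```bash
python3 - <<'E'
from h import *; import cv2
show('b1','top',(155,235,250,325),5); show('b2','scene',(140,280,220,360),400/140)
a=cv2.imread('pics/b1.png');b=cv2.imread('pics/b2.png');cv2.imwrite('pics/b.png',np.hstack([a,b]))
from rig import grab_frame
f=grab_frame("top")
for s in(0.012,.016):
  X=box2w(P,np.array([[.064-s-.093,y,.0725] for y in(.025,-.025)]+[[-.058,y,.0735] for y in(.058,-.058)]))
  print(s,np.round((proj(f,X)-[250,155])*5,1).tolist())
E
```

```text
t 12.55 box [-0.1315 -0.3397  0.1822] rot [ 0.999  0.05  -0.001 -0.001] Fbox [-0.43 -0.12 -0.27] w -0.0001
t 12.6 box [-0.131  -0.3394  0.1823] rot [ 0.999  0.05  -0.001 -0.001] Fbox [ 0.17  0.78 -0.58] w -0.0
0.012 [[142.4, 275.5], [235.8, 268.8], [83.0, 311.6], [299.9, 295.9]]
0.016 [[143.0, 283.0], [236.3, 276.2], [83.0, 311.6], [299.9, 295.9]]
```

View pics/b.png

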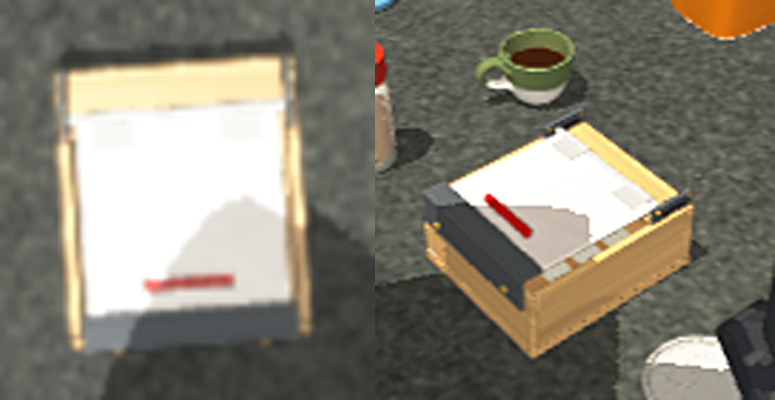

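The flap is shut under the lip. The ridge, at (147,286)–(233,281) in the left crop, matches the 16 mm slide, and the box and mug look undisturbed. The robot is clear, so I'm handing in.

```bash
python3 -c "
from rig import env
print(env.finish_job())"
```

```text
the job is handed in; nothing more can be done
None
```

The job is handed in at about 12.6 s: the flap is folded flat, pushed fully home (16 mm) and held shut under the steel lip, with no shift of the box visible in the pictures, the bystanders never touched and the arm clear.

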